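# Bring the bare bud under the bench magnifier

## Task

The half-painted lotus on the turntable is to be retouched at its bare white bud, the tallest tip of the flower. Turn the lotus, without lifting it, until the bud points away from the magnifier's post, and swing the magnifier's arm round so that the middle of the lens is over the bud. Leave the lotus upright in the middle of the turntable, and the squeeze bottle, the pink-stained pot and the red paint brush where they are.

Things in the scene. Friction and masses are not known exactly. Their poses are not given: they have to be found in the camera images.
- post_hinge (a point): Point on the vertical axis of the magnifier's steel post, at the height of its arm, 203 mm above the bench. The post (15 mm thick, 223 mm high; with the arm's hub, 32 mm thick, and its black clamp knob 237 mm) stands on a fixed round foot of 96 mm diameter, behind and to the right of the turntable
- magnifier_arm (a joint): Swing of the magnifier's arm about the post, rad, grows counter-clockwise seen from above, range -1.6 to 0.9; it turns level, with light friction, and stays where it is left. It starts swung out to the left of the turntable as seen from the robot
- lens_centre (a point): Middle of the magnifier's round glass lens (76 mm glass in a grey plastic ring of 91 mm outer diameter, 22 mm high), on the arm 185 mm from the hinge axis, 203 mm above the bench. x and y axes are the arm's: the arm reaches from the hinge along its -x
- lens_handle (a point): Point to grip on the magnifier's handle: a level ribbed black bar 16 mm thick that stands out from the lens ring on the side away from the post, in line with the arm, from 46 to 104 mm beyond the lens centre; this point is 70 mm beyond the lens centre (255 mm from the hinge axis), on the bar's axis 203 mm above the bench
- wheel_centre (a point): Centre of the turntable's round top, on its vertical axis, at its upper surface 58 mm above the bench. The top is 172 mm across and 14 mm thick, its foot is fixed to the bench; this centre is 143 to 152 mm from the post's axis
- turntable_wheel (a joint): Turn of the turntable's top, rad, grows counter-clockwise seen from above; starts at 0, turns freely either way by up to 3.1 rad
- lotus: Half-painted cast-resin lotus candle holder, loose on the turntable, 64 x 110 x 75 mm, 160 g: a flat pad 10 mm thick, an open flower of green petals 55 mm high, and one slim upright bare white bud that stands highest, toward one end of the pad. Origin: middle of its underside; z up
- bud (a point): Middle of the lotus's upright bud, 68 mm above the lotus's underside. The bud is a round stem about 14 mm thick that rises from 52 to 76 mm above the underside; it stands 37 mm from the lotus's origin, at x = 12, y = -35 mm in its frame
- squeeze_bottle: Bystander: upright squeeze bottle with a pointed white nozzle, 44 mm across, 142 mm high; origin at the middle of its underside
- pink_pot: Bystander: small pot with pink paint stains, 51 mm across, 41 mm high; origin at the middle of its underside
- brush: Bystander: paint brush lying on the bench, 9 x 190 x 9 mm, long along its y axis; origin at the middle of its underside
Things that resemble listed ones, but are neither listed nor needed, are in the scene too. Leave any black look-alike of the lotus alone. What is shaped like the part that bears wheel_centre but purple is not meant.

How it is judged:
At the end, for the whole second after the job is handed in: From above, the lens middle is within 18 mm of the bud's; the bud points away from the post (at least 168 mm from its axis); the lotus stands upright (0.1 rad) on the turntable, its origin within 20 mm of the wheel's centre; lotus and arm are at rest (horizontal distance between lens_centre and bud below 0.018 m and horizontal distance between bud and post_hinge above 0.168 m and horizontal distance between lotus and wheel_centre below 0.02 m and angle between lotus's own z axis and vertical below 0.1 rad and distance between lotus and wheel_centre below 0.022 m and linear speed of lotus below 0.02 m/s and velocity of joint magnifier_arm between -0.05 and 0.05 rad/s); the robot touches nothing.
It fails at once if the lotus is lifted more than 15 mm off the turntable (height (world z) of lotus above 0.073 m).
It fails at once if the lotus is tipped by more than 0.35 rad (angle between lotus's own z axis and vertical above 0.35 rad).
It fails at once if the squeeze bottle, the pink-stained pot or the brush is shifted by more than 30 mm (distance of any of squeeze_bottle, pink_pot, brush from where it was at the start of the episode above 0.03 m).
It also fails if it takes over 72 s, if anything falls off the work surface, if the arm or the gripper's body presses on something with over 40 N, if the wrist force passes 120 N, or if a joint passes its speed limit or range.

## Robot

A 6-joint arm with a two-finger parallel gripper is mounted at the origin on the work surface; the furniture and walls round the work are solid. World frame = base frame: x ahead of the robot, y to its left, z up, the work surface at z = 0. Lengths are in m, angles in rad, forces in N, time in s.
With the tool pointing down it reaches from about 0.275 to 0.975 m from the base axis. Payload 8.4 kg.
Tool frame: the origin (TCP) lies on the centre line of the jaws, within the pads' length; the fingertips stand 14 mm ahead of it and the grasp point (between the pads) lies 5 mm behind it; z points along the fingers, y is the line along which they close (so a half turn about z gives the same grasp; the last joint's range is limited). The gripper opens to 92 mm and grips with 3 to 60 N. Pads are 20 mm wide; open, the fingers measure 128 mm over their backs; the gripper's body (75 mm by 189 mm) begins 69 mm behind the grasp point.
Start: joints at [1.138, 0.353, 1.633, -0, 1.155, -0.002], TCP at [0.261, 0.568, 0.194] pointing down, gripper open.
Joint ranges: [-2.63, 2.63], [-0.92, 2.1], [0.06, 2.66], [-1.3, 4.44], [0, 2.69], [-3.02, 3.02]. Speed limits (rad/s): [2.22, 2.22, 2.79, 3.14, 3.14, 3.14].

## Interface

Orientations are given as a rotation vector (axis times angle).
In Python, from plant import arm gives the robot as it stands. The module is installed in compiled form; this text tells all that it offers.
- The arm moves only by the shell command python3 -m jog 'ROWS'. ROWS is text: rows parted by semicolons, each of 7 numbers parted by spaces: the shift along the tool's x, y, z each as a share of 0.1 m, from -1 to 1, then the turn, a rotation vector about the tool's x, y, z each as a share of 180 degrees, from -1 to 1, then the opening, from 0 (shut) to 1 (fully open). A call has 1 to 10 rows; each row is the pose to reach, as a shift and turn from the pose commanded when the call began, along the tool's axes at that moment, turning the shorter way round; what a row does not reach only later rows make up. A row lasts 1/12 s, in which the tool goes at most 41.7 mm and 7.16 degrees, less where a joint would pass 70% of its speed; a pose out of reach is approached as far as the arm can. A call with a number of a shift or a turn outside -1 to 1 is refused whole. A call with a gripper value outside its range is refused whole. The fingers move at their own pace and stop on an object; the grip force is fixed at half the most. Time passes only in rows, so rows that repeat a pose let the fingers close. It gives the time, the measured TCP pose, the force, the opening and the grip force at its end, in the units of the state.
- arm.get_obs(): the state, without advancing time (a new reading comes with each control period).
- arm.get_image(name): name is "scene" or "top" or "wrist"; returns a dict with "img" (400x640x3 uint8, red, green, blue), "fx", "fy", "cx", "cy" (pixels), "k1" (the pictures are not rectified: a ray, as slopes to the right and down, at radius r is drawn at 1 + k1 r^2 times it, then the intrinsics apply), "extrinsics" (4x4, takes a point from camera to world coordinates). Camera axes: x right, y up, looking along -z (the intrinsics and any distortion apply to the point x, -y, -z); pixel columns grow to the right and rows downward; lengths in m; the calibration is good to about 2 mm. A picture is of the moment at which its call begins. There is no depth.
- arm.sign_off(): hands the job in; it is judged then, once.
The state is a dict: "time_s": time; "joints": joint angles; "joint_velocities": joint speeds; "tau": joint torques, N m; "ee_pos": TCP position; "eef_rot": TCP orientation; "wrist_force": force on the tool from outside, world axes, zero at the start; "wrist_torque": the same for the moment, N m; "finger_gap": opening from 0.0 (shut) to 1.0 (fully open); "grip_force": force on a finger pad.
Only numpy, scipy, OpenCV 4.12 (cv2) and the standard library are available. Lean on these libraries where they do the work, as an engineer would, in place of code of your own. Each camera call takes 0.05 s, during which the arm holds its last target. There are 200 camera calls.

## Working session

There is one attempt and no reset: what is moved stays moved. The work goes in short steps, Python scripts to look and compute and a shell command to move; the robot and the scene stay as the last step left them, time stands still between calls to the robot, and variables do not carry over. Pictures are saved under pics/ and viewed, at most 10 in all, crops included, and the job is handed in when it is done.

```bash
mkdir -p pics; cat > h.py <<'E'
import numpy as np, cv2, pickle
from plant import arm
from scipy.spatial.transform import Rotation as R
def snap(n,f):
    d=arm.get_image(n); pickle.dump(d,open(f'pics/{f}.pkl','wb')); cv2.imwrite(f'pics/{f}.png',d['img'][:,:,::-1]); return d
def load(f): return pickle.load(open(f'pics/{f}.pkl','rb'))
def ray(d,u,v):
    K=np.array([[d['fx'],0,d['cx']],[0,d['fy'],d['cy']],[0,0,1.]])
    p=cv2.undistortPoints(np.array([[[u,v]]],float),K,np.array([d['k1'],0,0,0.]))[0,0]
    E=np.array(d['extrinsics']); return E[:3,3],E[:3,:3]@np.array([p[0],-p[1],-1])
def at(d,u,v,z):
    o,r=ray(d,u,v); return o+r*(z-o[2])/r[2]
def proj(d,P):
    E=np.array(d['extrinsics']); c=E[:3,:3].T@(np.array(P,float)-E[:3,3]); x,y=c[0]/-c[2],-c[1]/-c[2]; s=1+d['k1']*(x*x+y*y)
    return d['fx']*x*s+d['cx'],d['fy']*y*s+d['cy']
def totool(dw,o=None):
    o=o or arm.get_obs(); return R.from_rotvec(o['eef_rot']).inv().apply(dw)/0.1
E
python3 - <<'E'
from h import *
for n in('scene','top'):
    d=snap(n,n+'0'); print(n,d['fx'],d['k1'],np.round(d['extrinsics'],3).tolist())
o=arm.get_obs(); print(o['ee_pos'],o['eef_rot'],np.round(R.from_rotvec(o['eef_rot']).as_matrix(),3).tolist())
E
```

```text
scene 395.7791355170885 -0.07317089955075236 [[-0.653, 0.617, -0.439, 0.086], [-0.757, -0.526, 0.387, 0.031], [0.008, 0.585, 0.811, 0.874], [0.0, 0.0, 0.0, 1.0]]
top 482.96161631723834 -0.13398441675781378 [[0.013, 0.988, -0.151, 0.244], [-1.0, 0.014, 0.006, -0.311], [0.007, 0.151, 0.988, 1.563], [0.0, 0.0, 0.0, 1.0]]
[0.26081784 0.56747856 0.19376926] [-6.71429346e-01 -3.06876385e+00  1.84880511e-03] [[-0.909, 0.418, -0.0], [0.418, 0.909, -0.001], [-0.0, -0.001, -1.0]]
```

View pics/scene0.png

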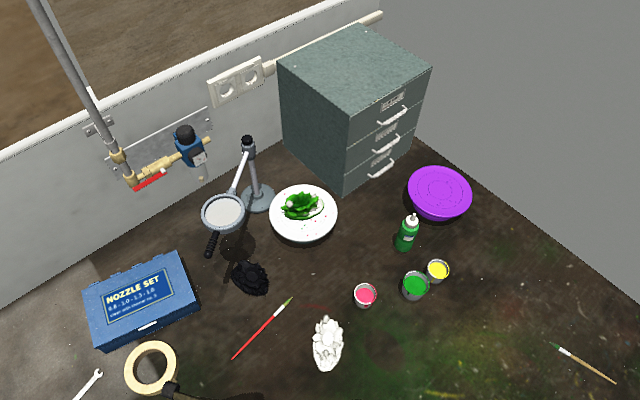

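View pics/top0.png

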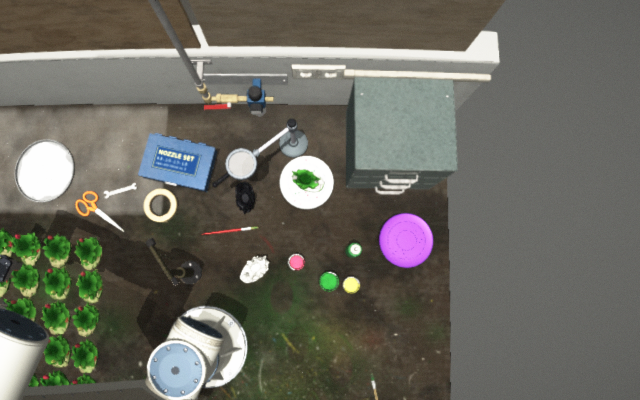

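The lens is at about (241,163) in the top view, the post at (293,143) and the turntable at (306,182). The lotus sits on the turntable with its white bud somewhere near (297,178). I'll enlarge that area.

```bash
python3 - <<'E'
from h import *
a=load('top0')['img'][110:230,215:345,::-1]; b=load('scene0')['img'][130:265,190:350,::-1]
a=cv2.resize(a,None,fx=4,fy=4,interpolation=2)  # 520x480
cv2.imwrite('pics/c1.png',a)
cv2.imwrite('pics/c2.png',cv2.resize(b,None,fx=4.5,fy=4.2,interpolation=2))
E
```

```text
(no output)
```

View pics/c1.png

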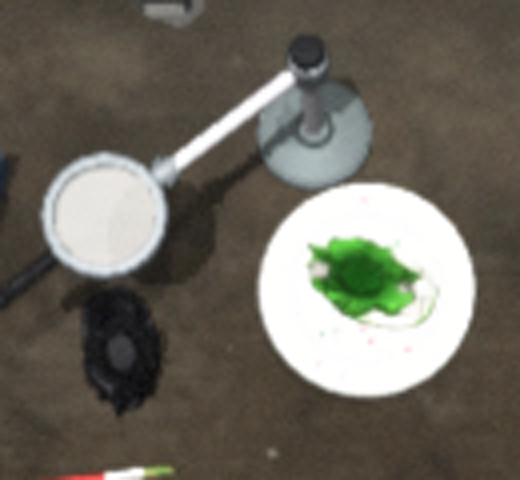

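View pics/c2.png

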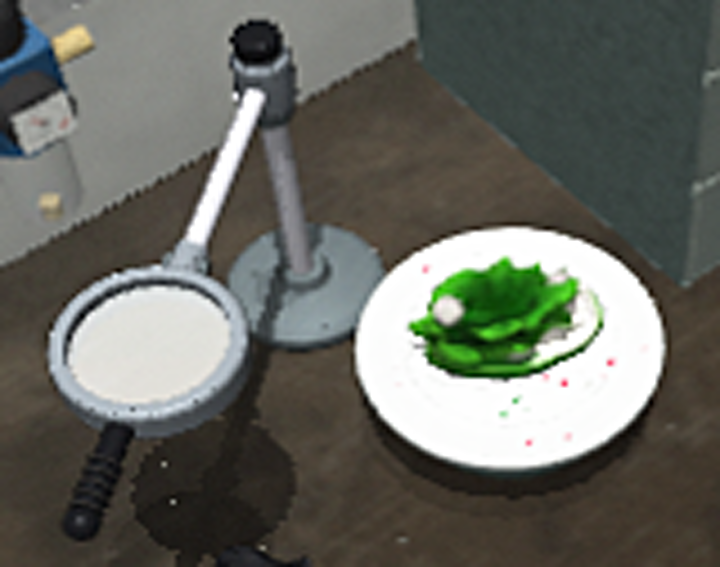

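The bud is most likely the white tip at crop (320,269) in the top view and (447,309) in the scene view. A second pale spot at (408,287) looks like it belongs to the unpainted pad. I'll triangulate to check.

```bash
python3 - <<'E'
from h import *
t=load('top0');s=load('scene0')
def T(u,v): return 215+u/4-.4,110+v/4-.4
def S(u,v): return 190+u/4.5-.4,130+v/4.2-.4
def tri(a,b):
    o1,r1=ray(t,*a);o2,r2=ray(s,*b); k=np.linalg.lstsq(np.c_[r1,-r2],o2-o1,rcond=None)[0]
    return (o1+k[0]*r1+o2+k[1]*r2)/2, np.linalg.norm(o1+k[0]*r1-o2-k[1]*r2)
print('bud',tri(T(320,269),S(447,309)), at(t,*T(320,269),.13),at(s,*S(447,309),.13))
print('other',tri(T(408,287),S(570,305)))
w=at(t,*T(367,289.5),.058); w2=at(s,*S(510,348),.058); print('wheel',w,w2)
for T4 in[(258,289),(476,289),(367,183),(367,397)]: print(at(t,*T(*T4),.058))
h=at(t,*T(307,50),.237);h2=at(s,*S(257,37),.237);print('knob',h,h2, 'foot',at(t,*T(315,130),.01),at(s,*S(307,285),.008))
l=at(t,*T(106,214),.203);l2=at(s,*S(149,348),.203); print('lens',l,l2,np.linalg.norm(l-h),np.linalg.norm(w-h))
E
```

```text
bud (array([ 0.5303308 , -0.27487115,  0.11755541]), np.float64(0.0028050001850068)) [ 0.5268116 -0.27611    0.13     ] [ 0.52416705 -0.26900948  0.13      ]
other (array([ 0.52274556, -0.3465169 ,  0.06640554]), np.float64(0.007733432199924656))
wheel [ 0.52497832 -0.3118981   0.058     ] [ 0.52174054 -0.30695084  0.058     ]
[ 0.52419681 -0.22552585  0.058     ]
[ 0.52661026 -0.39831698  0.058     ]
[ 0.61161856 -0.3107456   0.058     ]
[ 0.43912581 -0.31303486  0.058     ]
knob [ 0.66497035 -0.26658386  0.237     ] [ 0.66237617 -0.26423979  0.237     ] foot [ 0.66790905 -0.26702311  0.01      ] [ 0.66551414 -0.26572539  0.008     ]
lens [ 0.55085091 -0.12262009  0.203     ] [ 0.55097596 -0.12167476  0.203     ] 0.18682830494107866 0.23171566572876273
```

```bash
python3 - <<'E'
from h import *
t=load('top0');s=load('scene0')
print('cab bottom corner',at(s,345,193,0)); print('cab top near corner (two views) z tests')
def tri(a,b):
    o1,r1=ray(t,*a);o2,r2=ray(s,*b); k=np.linalg.lstsq(np.c_[r1,-r2],o2-o1,rcond=None)[0]
    return (o1+k[0]*r1+o2+k[1]*r2)/2
print(tri((354,170),(350,113)),'left-far top',tri((353,82),(278,64)))
print('bottle',at(t,355,249.5,.14),at(s,411,215,.142),'pot',at(t,297,262,.04))
E
python3 -m jog '0 0 -0.5 0 0 0 1;0 0 -1 0 0 0 1;0 0 -1 0 0 0 1;0 0 -1 0 0 0 1'
python3 -m jog '0 0 -0.5 0 0 0 1;-0.3 -0.35 -0.5 0 0 0 1;-0.6 -0.7 -0.5 0 0 0 1;-0.867 -0.984 -0.5 0 0 0 1;-0.867 -0.984 -0.5 0 0 0 1'
```

```text
cab bottom corner [ 0.52727151 -0.46065752  0.        ]
cab top near corner (two views) z tests
[ 0.51295121 -0.43618523  0.31373164] left-far top [ 0.76541285 -0.43704529  0.29797157]
bottle [ 0.30975189 -0.45767025  0.14      ] [ 0.31500769 -0.45144686  0.142     ] pot [ 0.27305992 -0.28597091  0.04      ]
time_s: 0.43
ee_pos: [0.2619, 0.5699, 0.2994]
eef_rot: [0.671, 3.067, 0.011]
wrist_force: [0.1, 0.5, 0.0]
finger_gap: 1.0
grip_force: 0.0
time_s: 0.85
ee_pos: [0.2994, 0.4372, 0.3436]
eef_rot: [0.674, 3.068, -0.005]
wrist_force: [1.5, 0.5, 0.6]
finger_gap: 0.999
grip_force: 0.0
```

```bash

python3 -m jog '-0.3 -0.35 0 0 0 0 1;-0.6 -0.7 0 0 0 0 1;-0.867 -0.984 0 0 0 0 1;-0.867 -0.984 0 0 0 0 1' >/dev/null
python3 -m jog '-0.3 -0.35 0 0 0 0 1;-0.6 -0.7 0 0 0 0 1;-0.867 -0.984 0 0 0 0 1;-0.867 -0.984 0 0 0 0 1' >/dev/null
python3 -m jog '-0.3 -0.35 0 0 0 0 1;-0.6 -0.7 0 0 0 0 1;-0.867 -0.984 0 0 0 0 1;-0.867 -0.984 0 0 0 0 1' >/dev/null
python3 -m jog '-0.3 -0.35 0 0 0 0 1;-0.6 -0.7 0 0 0 0 1;-0.867 -0.984 0 0 0 0 1;-0.867 -0.984 0 0 0 0 1' >/dev/null
python3 -m jog '-0.3 -0.35 0 0 0 0 1;-0.6 -0.7 0 0 0 0 1;-0.867 -0.984 0 0 0 0 1;-0.867 -0.984 0 0 0 0 1'
python3 -m jog '0 0 0 0 0 0.04 1;0 0 0 0 0 0.08 1;0 0 0 0 0 0.12 1;0 0 0 0 0 0.16 1;0 0 0 0 0 0.2 1;0 0 0 0 0 0.24 1;0 0 0 0 0 0.24 1' >/dev/null
python3 -m jog '0 0 0 0 0 0.04 1;0 0 0 0 0 0.08 1;0 0 0 0 0 0.12 1;0 0 0 0 0 0.16 1;0 0 0 0 0 0.2 1;0 0 0 0 0 0.227 1;0 0 0 0 0 0.227 1;0 0 0 0 0 0.227 1'
python3 - <<'E'
from h import *
d=snap('wrist','w1');o=arm.get_obs();M=R.from_rotvec(o['eef_rot']).as_matrix();print(o['ee_pos'],M.round(3).tolist(),o['joints'],np.degrees(np.arctan2(M[1,1],M[0,1])))
t=np.array([.525,-.311,o['ee_pos'][2]])-o['ee_pos'];print(totool(t),proj(d,[.5255,-.311,.058]),proj(d,[.527,-.274,.13]))
E
```

```text
time_s: 2.52
ee_pos: [0.4888, -0.1895, 0.343]
eef_rot: [-0.675, -3.068, 0.002]
wrist_force: [-0.5, 1.4, -0.9]
finger_gap: 1.0
grip_force: 0.0
time_s: 3.77
ee_pos: [0.4873, -0.185, 0.3439]
eef_rot: [-2.547, -1.837, 0.0]
wrist_force: [0.1, 0.6, 0.3]
finger_gap: 0.999
grip_force: 0.0
[ 0.48722575 -0.18510209  0.34403913] [[0.316, 0.949, -0.0], [0.949, -0.316, 0.0], [0.0, -0.001, -1.0]] [-3.66139480e-01  7.55191651e-02  1.65598745e+00  2.68259452e-04
  1.41069511e+00 -4.49339185e-02] -18.406172960745803
[-1.07529943e+00  7.55942078e-01 -7.64844592e-04] (np.float64(364.4151378058639), np.float64(241.52009243104266)) (np.float64(365.4475941792679), np.float64(235.19896812442153))
```

View pics/w1.png

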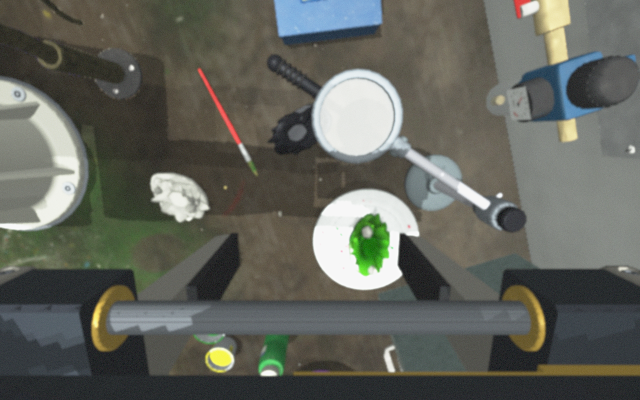

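The wrist view shows the bud at about (368,230), the wheel centre at about (366,240) and the lotus long axis running near-vertical in the image. That agrees with the estimate, so I'll go above the lotus and descend part way.

```bash

python3 -m jog '-0.4 0.3 0 0 0 0 1;-0.8 0.6 0 0 0 0 1;-1 0.756 0 0 0 0 1;-1 0.756 0 0 0 0 1;-1 0.756 0 0 0 0 1' >/dev/null
python3 -m jog '-0.075 0 0 0 0 0 1;-0.075 0 0.4 0 0 0 1;-0.075 0 0.8 0 0 0 1;-0.075 0 1 0 0 0 1;-0.075 0 1 0 0 0 1;-0.075 0 1 0 0 0 1'
python3 - <<'E'
from h import *
t=load('top0');w=load('w1')
o1,r1=ray(t,215+320/4-.4,110+269/4-.4);o2,r2=ray(w,368,230)
k=np.linalg.lstsq(np.c_[r1,-r2],o2-o1,rcond=None)[0];print(o1+k[0]*r1,o2+k[1]*r2, at(w,368,230,.13), at(w,366,240,.058))
d=snap('wrist','w2');o=arm.get_obs();t=np.array([.525,-.311,o['ee_pos'][2]])-o['ee_pos'];print(totool(t),totool(d['extrinsics'][:3,3]-o['ee_pos']))
E
```

```text
time_s: 4.73
ee_pos: [0.5237, -0.3109, 0.2445]
eef_rot: [-2.551, -1.832, 0.001]
wrist_force: [0.1, -0.3, 0.1]
finger_gap: 1.002
grip_force: 0.0
[ 0.53145087 -0.27554472  0.10646893] [ 0.5336748  -0.2763537   0.10688795] [ 0.53237258 -0.26796231  0.13      ] [ 0.52865221 -0.30931812  0.058     ]
[6.28640333e-03 1.55428324e-03 7.70069192e-07] [ 0.67900736  0.00262395 -1.88933166]
```

View pics/w2.png

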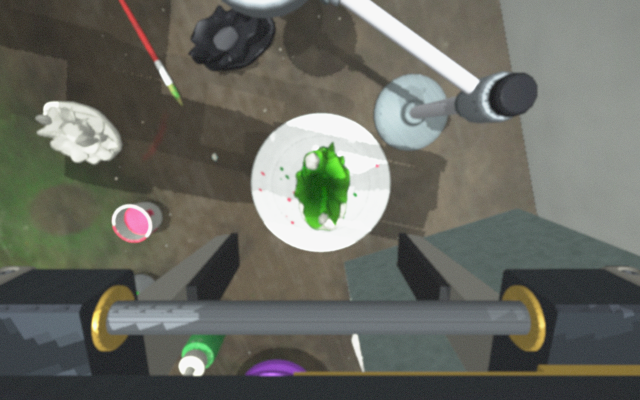

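The lotus is centred between the open jaws in line with the closing axis. The bud shows at (312,160) and the wheel centre at (321,183). I'll descend now.

```bash

python3 -m jog '0 0 0.3 0 0 0 1;0 0 0.6 0 0 0 1;0 0 0.9 0 0 0 1;0 0 1 0 0 0 1;0 0 1 0 0 0 1' 
python3 -m jog '0 0 0.2 0 0 0 1;0 0 0.4 0 0 0 1;0 0 0.6 0 0 0 1;0 0 0.63 0 0 0 1;0 0 0.63 0 0 0 1' 
python3 -m jog '0 0 0 0 0 0 0.75;0 0 0 0 0 0 0.75;0 0 0 0 0 0 0.65;0 0 0 0 0 0 0.65;0 0 0 0 0 0 0.6;0 0 0 0 0 0 0.6'
python3 - <<'E'
from h import *
w=load('w2');print(at(w,312,160,.13),at(w,321,183,.058));snap('wrist','w3');snap('scene','s3');print(arm.get_obs()['joints'])
E
```

```text
time_s: 5.2
ee_pos: [0.5238, -0.3114, 0.1439]
eef_rot: [-2.552, -1.83, 0.001]
wrist_force: [-0.0, -0.1, 0.7]
finger_gap: 1.001
grip_force: 0.0
time_s: 5.62
ee_pos: [0.5249, -0.3122, 0.0827]
eef_rot: [2.553, 1.83, 0.0]
wrist_force: [0.6, 0.2, 0.2]
finger_gap: 0.996
grip_force: 0.0
time_s: 6.12
ee_pos: [0.5249, -0.3123, 0.0824]
eef_rot: [2.552, 1.829, 0.001]
wrist_force: [0.5, 0.6, 6.6]
finger_gap: 0.668
grip_force: 30.0
[ 0.5317084  -0.27230809  0.13      ] [ 0.52960754 -0.30805738  0.058     ]
[-5.39216790e-01  4.53712358e-01  1.75835597e+00  6.31660821e-05
  9.27752468e-01 -2.12093264e-01]
```

```bash

python3 -m jog '0 0 0 0 0 -0.03 0.6;0 0 0 0 0 -0.06 0.6;0 0 0 0 0 -0.09 0.6;0 0 0 0 0 -0.12 0.6;0 0 0 0 0 -0.15 0.6;0 0 0 0 0 -0.18 0.6;0 0 0 0 0 -0.21 0.6;0 0 0 0 0 -0.24 0.6;0 0 0 0 0 -0.27 0.6;0 0 0 0 0 -0.3 0.6'
python3 -m jog '0 0 0 0 0 -0.03 0.6;0 0 0 0 0 -0.06 0.6;0 0 0 0 0 -0.09 0.6;0 0 0 0 0 -0.12 0.6;0 0 0 0 0 -0.15 0.6;0 0 0 0 0 -0.18 0.6;0 0 0 0 0 -0.21 0.6;0 0 0 0 0 -0.24 0.6;0 0 0 0 0 -0.27 0.6;0 0 0 0 0 -0.29 0.6'
python3 -m jog '0 0 0 0 0 0 0.6;0 0 0 0 0 0 0.7;0 0 0 0 0 0 0.8;0 0 0 0 0 0 0.9;0 0 0 0 0 0 1;0 0 0 0 0 0 1;0 0 0 0 0 0 1'
python3 -m jog '0 0 -0.1 0 0 0 1;0 0 -0.2 0 0 0 1;0 0 -0.4 0 0 0 1;0 0 -0.7 0 0 0 1;0 0 -1 0 0 0 1;0 0 -1 0 0 0 1'
python3 - <<'E'
from h import *
a=snap('wrist','w4')['img'];b=snap('scene','s4')['img'][120:280,180:360]
cv2.imwrite('pics/c4.png',np.vstack([cv2.resize(a,(480,300)),cv2.resize(b,(338,300))[:, :].copy() if 0 else cv2.copyMakeBorder(cv2.resize(b,(338,300)),0,0,0,142,0)])[:,:,::-1])
E
```

```text
time_s: 7.05
ee_pos: [0.5257, -0.3128, 0.0825]
eef_rot: [1.437, 2.79, -0.0]
wrist_force: [1.9, -0.9, 3.9]
finger_gap: 0.668
grip_force: 30.0
time_s: 7.88
ee_pos: [0.5259, -0.3127, 0.0826]
eef_rot: [0.062, 3.138, -0.002]
wrist_force: [3.3, -0.5, 4.2]
finger_gap: 0.669
grip_force: 30.0
time_s: 8.47
ee_pos: [0.5239, -0.3117, 0.0811]
eef_rot: [-0.07, -3.14, -0.001]
wrist_force: [0.5, -0.5, -0.9]
finger_gap: 0.999
grip_force: 0.0
time_s: 8.97
ee_pos: [0.5273, -0.3138, 0.1887]
eef_rot: [0.07, 3.132, -0.008]
wrist_force: [1.2, -0.7, 0.7]
finger_gap: 0.998
grip_force: 0.0
```

View pics/c4.png

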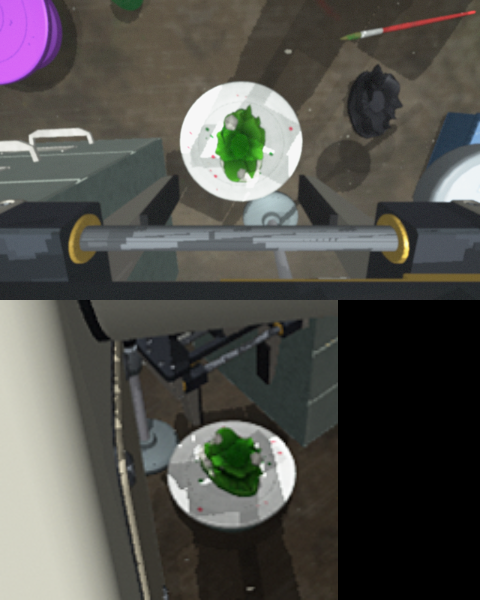

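Both views show the lotus turned and still upright and centred. The bud is at about (307,165) in the full wrist frame, pointing back toward the robot. Next is the handle.

```bash

python3 -m jog '0 0 -0.3 0 0 0 1;0 0 -0.6 0 0 0 1;0 0 -1 0 0 0 1;0 0 -1 0 0 0 1' >/dev/null
python3 -m jog '0 0 -0.3 0 0 0 1;0 0 -0.6 0 0 0 1;0 0.3 -0.6 0 0 0 1;0 0.6 -0.6 0 0 0 1;0.1 1 -0.6 0 0 0 1;0.1 1 -0.6 0 0 0 1;0.1 1 -0.6 0 0 0 1'
python3 -m jog '0 0.4 0 0 0 0.04 1;0 0.8 0 0 0 0.08 1;0.1 1 0 0 0 0.12 1;0.1 1 0 0 0 0.16 1;0.1 1 0 0 0 0.2 1;0.1 1 0 0 0 0.24 1;0.1 1 0 0 0 0.278 1;0.1 1 0 0 0 0.278 1;0.1 1 0 0 0 0.278 1'
python3 - <<'E'
from h import *
w=load('w4');print('bud',at(w,306.7,165.3,.127),'wheel',at(w,241*4/3,141*4/3,.058))
d=snap('wrist','w5');o=arm.get_obs();M=R.from_rotvec(o['eef_rot']).as_matrix();p=o['ee_pos'];print(p,np.degrees(np.arctan2(M[1,1],M[0,1])))
print(totool(np.array([.507,-.068,p[2]])-p)); print(proj(d,[.551,-.122,.203]),proj(d,[.507,-.068,.203]))
E
```

```text
time_s: 9.98
ee_pos: [0.5182, -0.2099, 0.3409]
eef_rot: [-0.066, -3.14, -0.001]
wrist_force: [-0.9, -0.0, 0.8]
finger_gap: 0.998
grip_force: 0.0
time_s: 10.73
ee_pos: [0.5131, -0.1119, 0.3408]
eef_rot: [-1.389, -2.817, 0.001]
wrist_force: [-0.1, 0.1, -0.6]
finger_gap: 0.998
grip_force: 0.0
bud [ 0.48933425 -0.32133961  0.127     ] wheel [ 0.52175649 -0.31056058  0.058     ]
[ 0.51309463 -0.11183799  0.34091869] 37.59935205097347
[3.84512450e-01 2.19183931e-01 1.14567988e-05]
(np.float64(338.987600278225), np.float64(221.45145232478976)) (np.float64(338.10558224516484), np.float64(157.19394674075625))
```

View pics/w5.png

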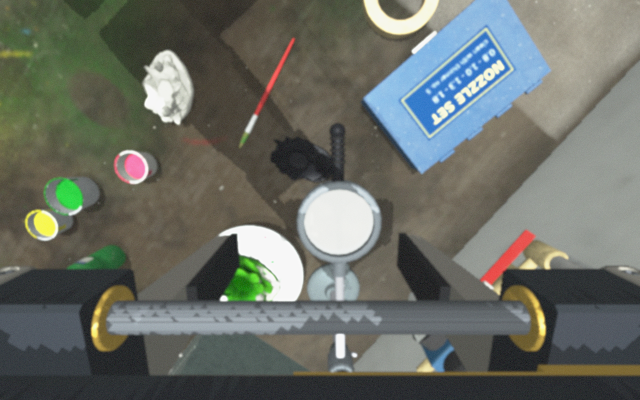

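The prediction matches the picture: lens at (339,222), handle at about (338,155). The bud is now 185 mm from the post, so the arm has to swing about 69° CCW. I'll descend and cage the handle.

```bash

python3 -m jog '0.385 0.22 0 0 0 0 1;0.385 0.22 0 0 0 0 1;0.385 0.22 0.3 0 0 0 1;0.385 0.22 0.6 0 0 0 1;0.385 0.22 0.9 0 0 0 1;0.385 0.22 0.9 0 0 0 1' >/dev/null
python3 -m jog '0 0 0.2 0 0 0 1;0 0 0.4 0 0 0 1;0 0 0.53 0 0 0 1;0 0 0.53 0 0 0 0.6;0 0 0.53 0 0 0 0.28;0 0 0.53 0 0 0 0.28;0 0 0.53 0 0 0 0.28;0 0 0.53 0 0 0 0.28;0 0 0.53 0 0 0 0.28'
python3 - <<'E'
from h import *
o=arm.get_obs();M=R.from_rotvec(o['eef_rot']).as_matrix();p=o['ee_pos'];H=np.array([.666,-.266])
v=p[:2]-H;a=np.degrees(np.arctan2(v[1],v[0]));print(p,np.hypot(*v),a,np.degrees(np.arctan2(M[1,1],M[0,1])))
# successive 17.2 deg steps: in tool frame at each step start
from math import *
for f in(.25,.5,.75,1):
    th=radians(17.2*f);r=.255; c,s=cos(th),sin(th)
    dv=np.array([[c-1,-s],[s,c-1]])@(v/np.hypot(*v)*r); print(f,totool(np.r_[dv,0],o).round(3),-17.2*f/180)
E
```

```text
time_s: 12.03
ee_pos: [0.5076, -0.0673, 0.1993]
eef_rot: [1.391, 2.816, 0.001]
wrist_force: [-0.9, 0.4, 0.5]
finger_gap: 0.59
grip_force: 0.0
[ 0.50762596 -0.06732528  0.19925195] 0.254074751352335 128.5601862580154 37.43167022511064
0.25 [-0.011 -0.191 -0.   ] -0.023888888888888887
0.5 [-0.036 -0.381 -0.   ] -0.04777777777777777
0.75 [-0.076 -0.568 -0.   ] -0.07166666666666666
1 [-0.129 -0.752 -0.001] -0.09555555555555555
```

```bash

python3 -m jog '0 0 0 0 0 0 0.28;0 0 0 0 0 0 0.28;0 0 0 0 0 0 0.28;0 0 0 0 0 0 0.28;0 0 0 0 0 0 0.28;0 0 0 0 0 0 0.28'
python3 -m jog '0 -0.1 0 0 0 -0.012 0.28;-0.01 -0.19 0 0 0 -0.024 0.28;-0.02 -0.29 0 0 0 -0.036 0.28;-0.036 -0.38 0 0 0 -0.048 0.28;-0.055 -0.475 0 0 0 -0.06 0.28;-0.076 -0.568 0 0 0 -0.072 0.28;-0.1 -0.66 0 0 0 -0.084 0.28;-0.129 -0.752 0 0 0 -0.096 0.28'
python3 -m jog '0 -0.1 0 0 0 -0.012 0.28;-0.01 -0.19 0 0 0 -0.024 0.28;-0.02 -0.29 0 0 0 -0.036 0.28;-0.036 -0.38 0 0 0 -0.048 0.28;-0.055 -0.475 0 0 0 -0.06 0.28;-0.076 -0.568 0 0 0 -0.072 0.28;-0.1 -0.66 0 0 0 -0.084 0.28;-0.129 -0.752 0 0 0 -0.096 0.28;-0.129 -0.752 0 0 0 -0.096 0.28'
python3 - <<'E'
from h import *
o=arm.get_obs();M=R.from_rotvec(o['eef_rot']).as_matrix();p=o['ee_pos'];H=np.array([.666,-.266])
v=p[:2]-H;print(p,np.hypot(*v),np.degrees(np.arctan2(v[1],v[0])),np.degrees(np.arctan2(M[1,1],M[0,1])),o['joints'])
E
```

```text
time_s: 12.53
ee_pos: [0.5071, -0.0672, 0.1983]
eef_rot: [-1.391, -2.817, 0.0]
wrist_force: [0.2, 0.1, 0.9]
finger_gap: 0.279
grip_force: 0.0
time_s: 13.2
ee_pos: [0.4549, -0.1235, 0.1984]
eef_rot: [-0.95, -2.995, -0.0]
wrist_force: [0.2, 0.7, -0.0]
finger_gap: 0.275
grip_force: 0.0
time_s: 13.95
ee_pos: [0.422, -0.1931, 0.1984]
eef_rot: [0.491, 3.103, -0.001]
wrist_force: [-0.3, -0.9, 0.4]
finger_gap: 0.28
grip_force: 0.0
[ 0.42200119 -0.19308326  0.19841325] 0.25466108742765436 163.3617218078727 72.02500917608852 [-4.31958823e-01  9.43991271e-02  1.95983514e+00 -5.26850830e-04
  1.08719190e+00 -1.68878747e+00]
```

```bash

python3 -m jog '0 -0.1 0 0 0 -0.012 0.28;-0.01 -0.19 0 0 0 -0.024 0.28;-0.02 -0.29 0 0 0 -0.036 0.28;-0.036 -0.38 0 0 0 -0.048 0.28;-0.055 -0.475 0 0 0 -0.06 0.28;-0.076 -0.568 0 0 0 -0.072 0.28;-0.1 -0.66 0 0 0 -0.084 0.28;-0.129 -0.752 0 0 0 -0.096 0.28'
python3 -m jog '0 -0.1 0 0 0 -0.012 0.28;-0.01 -0.19 0 0 0 -0.024 0.28;-0.02 -0.29 0 0 0 -0.036 0.28;-0.036 -0.38 0 0 0 -0.048 0.28;-0.055 -0.475 0 0 0 -0.06 0.28;-0.076 -0.568 0 0 0 -0.072 0.28;-0.1 -0.66 0 0 0 -0.084 0.28;-0.126 -0.74 0 0 0 -0.095 0.28;-0.126 -0.74 0 0 0 -0.095 0.28'
python3 -m jog '0 0 0 0 0 0 0.15;0 0 0 0 0 0 0.15;0 0 0 0 0 0 0.15;0 0 0 0 0 0 0.15;0 0 0 0 0 0 0.15;0 0 0 0 0 0 0.15'
python3 - <<'E'
from h import *
o=arm.get_obs();p=o['ee_pos'];H=np.array([.666,-.266])
v=p[:2]-H;print(p,np.hypot(*v),np.degrees(np.arctan2(v[1],v[0])))
E
python3 -m jog '0 0 0 0 0 0 0.3;0 0 0 0 0 0 0.4;0 0 0 0 0 0 0.5;0 0 0 0 0 0 0.6;0 0 0 0 0 0 0.6;0 0 0 0 0 0 0.6;0 0 0 0 0 0 0.6;0 0 0 0 0 0 0.6'
python3 -m jog '0 0 -0.2 0 0 0 0.6;0 0 -0.6 0 0 0 0.6;0 0 -1 0 0 0 0.6;0 0 -1 0 0 0 0.6'
python3 -m jog '0.4 0 0 0 0 0 0.6;0.8 0 0 0 0 0 0.6;1 0 0 0 0 0 0.6;1 0 0 0 0 0 0.6;1 0 0 0 0 0 0.6;1 0 0 0 0 0 0.6'
python3 - <<'E'
from h import *
d=snap('wrist','w6');t=snap('top','t6')
print(proj(d,[.489,-.321,.203]))
b=t['img'][110:260,230:380]
cv2.imwrite('pics/c6.png',np.vstack([cv2.resize(d['img'],(480,300)),cv2.copyMakeBorder(cv2.resize(b,(300,300),interpolation=2),0,0,0,180,0)])[:,:,::-1])
E
```

```text
time_s: 14.62
ee_pos: [0.4114, -0.2675, 0.1983]
eef_rot: [-0.02, -3.142, -0.0]
wrist_force: [-0.1, 0.3, -0.2]
finger_gap: 0.281
grip_force: 0.0
time_s: 15.37
ee_pos: [0.4237, -0.3425, 0.1983]
eef_rot: [-0.447, 3.109, -0.001]
wrist_force: [-0.9, 0.4, 0.2]
finger_gap: 0.28
grip_force: 0.0
time_s: 15.87
ee_pos: [0.423, -0.3415, 0.1985]
eef_rot: [-0.447, 3.11, -0.0]
wrist_force: [0.6, 0.3, 0.6]
finger_gap: 0.149
grip_force: 0.0
[ 0.42299537 -0.34146799  0.19847786] 0.2544536630570058 -162.74719462222197
time_s: 16.53
ee_pos: [0.4229, -0.3417, 0.1984]
eef_rot: [0.447, -3.11, -0.0]
wrist_force: [-0.0, -0.3, 1.0]
finger_gap: 0.6
grip_force: 0.0
time_s: 16.87
ee_pos: [0.4257, -0.3439, 0.306]
eef_rot: [-0.446, 3.102, -0.012]
wrist_force: [-0.0, -0.5, 0.4]
finger_gap: 0.602
grip_force: 0.0
time_s: 17.37
ee_pos: [0.3276, -0.3699, 0.2985]
eef_rot: [-0.446, 3.109, -0.001]
wrist_force: [1.0, -1.0, -0.8]
finger_gap: 0.599
grip_force: 0.0
(np.float64(319.8624507795258), np.float64(355.8601272060756))
```

View pics/c6.png

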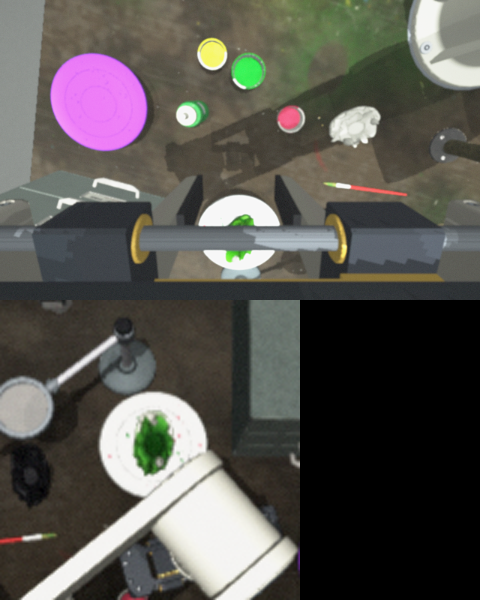

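The crop shows the lotus turned well, but the magnifier is still at the left with its lens at the starting pixel (241,163). The fingers never caught the handle. I'll check numerically why.

```bash
python3 - <<'E'
from h import *
t0=load('top0')['img'];t6=load('t6')['img'];s0=load('scene0')['img'];s6=snap('scene','s6')['img'];s4=load('s4')['img']
D=lambda a,b:np.abs(a.astype(int)-b).max(2)
print('top lens/handle diff',D(t0,t6)[140:200,205:262].mean(),'scene lens diff',D(s0,s6)[185:235,200:247].mean(),'scene handle',D(s0,s6)[230:257,200:220].mean())
def circ(f,g,box):
    y0,y1,x0,x1=box;i=cv2.resize(cv2.cvtColor(g[y0:y1,x0:x1],7),None,fx=4,fy=4,interpolation=2)
    c=cv2.HoughCircles(i,3,1.5,100,param1=150,param2=20,minRadius=50,maxRadius=72);return None if c is None else [(x/4+x0,y/4+y0,r/4) for x,y,r in c[0][:2]]
print(circ(0,t0,(130,200,205,280)),circ(0,t6,(130,200,205,280)))
# handle pixels: project fingertip path vs handle in w5: dark profile across the bar at rows
w=load('w5');g=cv2.cvtColor(w['img'],7)
for v in(132,145,157,170): print(v,g[v,322:354:2])
for r in(46,70,104):
    e=np.array([-.115,.144,0])/np.hypot(.115,.144);print(r,proj(w,np.array([.666,-.266,.203])+e*(.185+r/1000)), proj(load('scene0'),np.array([.666,-.266,.203])+e*(.185+r/1000)))
E
```

```text
top lens/handle diff 28.62251461988304 scene lens diff 21.517872340425534 scene handle 12.062962962962963
[(np.float32(240.8125), np.float32(163.5625), np.float32(15.3875))] [(np.float32(241.1875), np.float32(163.5625), np.float32(15.0125))]
132 [104 105 102  97  55  48  60  69  72  59  55  59  90  93  97  92]
145 [ 98  98 100 101  79  61  64  75  77  61  50  69  84  82  83  83]
157 [40 36 43 52 54 53 59 71 73 65 53 72 92 95 93 96]
170 [32 28 34 31 35 34 37 46 47 49 52 79 92 97 93 93]
46 (np.float64(338.8393680878663), np.float64(179.06769869433646)) (np.float64(215.35173809439198), np.float64(231.5354089720074))
70 (np.float64(338.7597872439884), np.float64(156.1495667597495)) (np.float64(211.3257145468413), np.float64(241.88347571404185))
104 (np.float64(338.64279165772047), np.float64(122.24435453426472)) (np.float64(205.40276439756317), np.float64(257.1576476220891))
```

```bash
python3 - <<'E'
from h import *
from scipy.spatial.transform import Rotation as R
w=load('w5');Ew=np.array(w['extrinsics'])
o=arm.get_obs();d=snap('wrist','w7');E=np.array(d['extrinsics'])
M=np.eye(4);M[:3,:3]=R.from_rotvec(o['eef_rot']).as_matrix();M[:3,3]=o['ee_pos']
C=np.linalg.inv(M)@E; print('cam in tool',C.round(3).tolist(),o['finger_gap'])
for z in(-.05,-.02,0,.014): print(z,[np.round(proj(w,(Ew@np.linalg.inv(C)@np.array([x,.046*s,z,1]))[:3])) for x in(-.01,.01) for s in(-1,1)])
g=cv2.cvtColor(w['img'],7)
cv2.imwrite('pics/c7.png',np.vstack([w['img'][100:330,150:490],d['img'][100:330,150:490]])[:,:,::-1])
E
```

```text
cam in tool [[-0.001, 0.97, 0.242, 0.066], [1.0, 0.0, 0.001, -0.0], [0.001, 0.242, -0.97, -0.19], [0.0, 0.0, 0.0, 1.0]] 0.6009952427835569
-0.05 [array([226., 288.]), array([412., 288.]), array([223., 250.]), array([415., 250.])]
-0.02 [array([240., 263.]), array([397., 263.]), array([238., 231.]), array([399., 231.])]
0 [array([248., 250.]), array([389., 250.]), array([246., 221.]), array([391., 221.])]
0.014 [array([252., 243.]), array([385., 243.]), array([251., 215.]), array([386., 215.])]
```

The wrist image shows the fingertips (238,235)/(400,235) where tool z ≈ -20 mm would project, not +14 mm. So the real fingertips sit about 30 mm higher than stated and passed over the bar. I'll go back to the handle and descend lower.

```bash

python3 -m jog '-0.4 0 -0.2 0 0 0 0.9;-0.8 0 -0.2 0 0 0 0.9;-1 0 -0.2 0 0 0 0.9;-1 0 -0.2 0 0 0 0.9' >/dev/null
python3 -m jog '-0.036 0.38 0 0 0 0.032 0.9;-0.129 0.752 0 0 0 0.064 0.9;-0.129 0.752 0 0 0 0.096 0.9;-0.129 0.752 0 0 0 0.096 0.9' >/dev/null
python3 -m jog '-0.036 0.38 0 0 0 0.032 0.9;-0.129 0.752 0 0 0 0.064 0.9;-0.129 0.752 0 0 0 0.096 0.9;-0.129 0.752 0 0 0 0.096 0.9' >/dev/null
python3 -m jog '-0.036 0.38 0 0 0 0.032 0.9;-0.129 0.752 0 0 0 0.064 0.9;-0.129 0.752 0 0 0 0.096 0.9;-0.129 0.752 0 0 0 0.096 0.9' >/dev/null
python3 -m jog '-0.036 0.38 0 0 0 0.032 0.9;-0.129 0.752 0 0 0 0.064 0.9;-0.126 0.74 0 0 0 0.096 0.9;-0.126 0.74 0 0 0 0.096 0.9;-0.126 0.74 0 0 0 0.096 0.9'
python3 - <<'E'
from h import *
o=arm.get_obs();M=R.from_rotvec(o['eef_rot']).as_matrix();p=o['ee_pos']
print(np.degrees(np.arctan2(M[1,1],M[0,1])),totool(np.array([.507,-.068,.168])-p))
E
```

```text
time_s: 19.32
ee_pos: [0.5168, -0.0721, 0.318]
eef_rot: [-1.386, -2.819, 0.002]
wrist_force: [0.2, 0.4, -0.1]
finger_gap: 0.901
grip_force: 0.0
37.636897584610004 [ 0.09160295 -0.0501975   1.49996124]
```

```bash

python3 -m jog '0.09 -0.05 0 0 0 0 0.9;0.09 -0.05 0.3 0 0 0 0.9;0.09 -0.05 0.6 0 0 0 0.9;0.09 -0.05 0.9 0 0 0 0.9;0.09 -0.05 0.9 0 0 0 0.9' 
python3 -m jog '0 0 0.2 0 0 0 0.9;0 0 0.4 0 0 0 0.9;0 0 0.6 0 0 0 0.9;0 0 0.6 0 0 0 0.9;0 0 0.6 0 0 0 0.1;0 0 0.6 0 0 0 0.1;0 0 0.6 0 0 0 0.1;0 0 0.6 0 0 0 0.1;0 0 0.6 0 0 0 0.1;0 0 0.6 0 0 0 0.1'
python3 -m jog '0 0 0 0 0 0 0.1;0 0 0 0 0 0 0.1;0 0 0 0 0 0 0.1;0 0 0 0 0 0 0.1;0 0 0 0 0 0 0.1;0 0 0 0 0 0 0.1'
```

```text
time_s: 19.73
ee_pos: [0.5032, -0.0669, 0.2237]
eef_rot: [-1.389, -2.81, 0.004]
wrist_force: [-1.5, -0.4, -0.3]
finger_gap: 0.902
grip_force: 0.0
time_s: 20.57
ee_pos: [0.5081, -0.0664, 0.169]
eef_rot: [1.395, 2.814, 0.0]
wrist_force: [0.5, 0.1, -0.6]
finger_gap: 0.492
grip_force: 0.0
time_s: 21.07
ee_pos: [0.5077, -0.0664, 0.1683]
eef_rot: [-1.396, -2.814, 0.0]
wrist_force: [-0.2, 0.5, 0.4]
finger_gap: 0.158
grip_force: 30.0
```

Gripped: 30 N at a 14.5 mm gap. I'll loosen it to a cage and repeat the swing.

```bash

python3 -m jog '0 0 0 0 0 0 0.25;0 0 0 0 0 0 0.25;0 0 0 0 0 0 0.25'
for i in 1; do
python3 -m jog '0 -0.1 0 0 0 -0.012 0.25;-0.01 -0.19 0 0 0 -0.024 0.25;-0.02 -0.29 0 0 0 -0.036 0.25;-0.036 -0.38 0 0 0 -0.048 0.25;-0.055 -0.475 0 0 0 -0.06 0.25;-0.076 -0.568 0 0 0 -0.072 0.25;-0.1 -0.66 0 0 0 -0.084 0.25;-0.129 -0.752 0 0 0 -0.096 0.25;-0.129 -0.752 0 0 0 -0.096 0.25'
done
python3 -m jog '0 0 0 0 0 0 0.1;0 0 0 0 0 0 0.1;0 0 0 0 0 0 0.1;0 0 0 0 0 0 0.1'
python3 - <<'E'
from h import *
o=arm.get_obs();p=o['ee_pos'];H=np.array([.666,-.266]);v=p[:2]-H;print(np.hypot(*v),np.degrees(np.arctan2(v[1],v[0])))
E
```

```text
time_s: 21.32
ee_pos: [0.5079, -0.0664, 0.1684]
eef_rot: [1.396, 2.814, 0.0]
wrist_force: [0.6, 0.4, -0.3]
finger_gap: 0.251
grip_force: 0.0
time_s: 22.07
ee_pos: [0.455, -0.123, 0.1684]
eef_rot: [-0.956, -2.992, 0.001]
wrist_force: [0.4, 1.0, 0.1]
finger_gap: 0.246
grip_force: 0.0
time_s: 22.4
ee_pos: [0.4561, -0.1219, 0.1685]
eef_rot: [0.957, 2.992, 0.0]
wrist_force: [0.3, -0.1, 1.5]
finger_gap: 0.159
grip_force: 30.0
0.2545899259056201 145.5337468912226
```

Handle is still in the jaws. I'll continue with the remaining three steps, about 52° in all.

```bash

python3 -m jog '0 0 0 0 0 0 0.25;0 0 0 0 0 0 0.25;0 0 0 0 0 0 0.25' >/dev/null
python3 -m jog '0 -0.1 0 0 0 -0.012 0.25;-0.01 -0.19 0 0 0 -0.024 0.25;-0.02 -0.29 0 0 0 -0.036 0.25;-0.036 -0.38 0 0 0 -0.048 0.25;-0.055 -0.475 0 0 0 -0.06 0.25;-0.076 -0.568 0 0 0 -0.072 0.25;-0.1 -0.66 0 0 0 -0.084 0.25;-0.129 -0.752 0 0 0 -0.096 0.25;-0.129 -0.752 0 0 0 -0.096 0.25'
python3 -m jog '0 -0.1 0 0 0 -0.012 0.25;-0.01 -0.19 0 0 0 -0.024 0.25;-0.02 -0.29 0 0 0 -0.036 0.25;-0.036 -0.38 0 0 0 -0.048 0.25;-0.055 -0.475 0 0 0 -0.06 0.25;-0.076 -0.568 0 0 0 -0.072 0.25;-0.1 -0.66 0 0 0 -0.084 0.25;-0.129 -0.752 0 0 0 -0.096 0.25;-0.129 -0.752 0 0 0 -0.096 0.25'
python3 -m jog '0 -0.1 0 0 0 -0.012 0.25;-0.01 -0.19 0 0 0 -0.024 0.25;-0.02 -0.29 0 0 0 -0.036 0.25;-0.036 -0.38 0 0 0 -0.048 0.25;-0.055 -0.475 0 0 0 -0.06 0.25;-0.076 -0.568 0 0 0 -0.072 0.25;-0.1 -0.66 0 0 0 -0.084 0.25;-0.129 -0.752 0 0 0 -0.096 0.25;-0.129 -0.752 0 0 0 -0.096 0.25'
python3 -m jog '0 0 0 0 0 0 0.1;0 0 0 0 0 0 0.1;0 0 0 0 0 0 0.1;0 0 0 0 0 0 0.1'
python3 - <<'E'
from h import *
o=arm.get_obs();p=o['ee_pos'];H=np.array([.666,-.266]);v=p[:2]-H;print(np.hypot(*v),np.degrees(np.arctan2(v[1],v[0])))
E
```

```text
time_s: 23.4
ee_pos: [0.4223, -0.1919, 0.1684]
eef_rot: [-0.496, -3.102, 0.001]
wrist_force: [1.0, 0.0, -0.7]
finger_gap: 0.25
grip_force: 0.0
time_s: 24.15
ee_pos: [0.4117, -0.2672, 0.1684]
eef_rot: [0.026, 3.141, -0.001]
wrist_force: [-0.5, -0.5, 0.9]
finger_gap: 0.249
grip_force: 0.0
time_s: 24.9
ee_pos: [0.4238, -0.3423, 0.1683]
eef_rot: [-0.446, 3.109, -0.001]
wrist_force: [-0.4, 0.1, 0.1]
finger_gap: 0.249
grip_force: 0.0
time_s: 25.23
ee_pos: [0.423, -0.341, 0.1682]
eef_rot: [-0.446, 3.11, 0.001]
wrist_force: [0.6, 0.7, -2.2]
finger_gap: 0.158
grip_force: 30.0
0.2543080679620676 -162.85384786078185
```

```bash

python3 -m jog '0 0 0 0 0 0 0.2;0 0 0 0 0 0 0.3;0 0 0 0 0 0 0.4;0 0 0 0 0 0 0.6;0 0 0 0 0 0 0.6;0 0 0 0 0 0 0.6;0 0 0 0 0 0 0.6;0 0 0 0 0 0 0.6' >/dev/null
python3 -m jog '0 0 -0.2 0 0 0 0.6;0 0 -0.6 0 0 0 0.6;0 0 -1 0 0 0 0.6;0 0 -1 0 0 0 0.6' >/dev/null
python3 -m jog '0 0 -0.5 0 0 0 0.6;0 0.4 -0.5 0 0 0 0.6;0 0.8 -0.5 0 0 0 0.6;0 1 -0.5 0 0 0 0.6;0 1 -0.5 0 0 0 0.6' >/dev/null
python3 -m jog '0 0.4 0 0 0 0 0.6;0 0.8 0 0 0 0 0.6;0 1 0 0 0 0 0.6;0 1 0 0 0 0 0.6' >/dev/null
python3 -m jog '0 0.4 0 0 0 0 0.6;0 0.8 0 0 0 0 0.6;0 1 0 0 0 0 0.6;0 1 0 0 0 0 0.6' >/dev/null
python3 -m jog '0 0.4 0 0 0 0 0.6;0 0.8 0 0 0 0 0.6;0 1 0 0 0 0 0.6;0 1 0 0 0 0 0.6;0 1 0 0 0 0 0.6;0 1 0 0 0 0 0.6'
python3 - <<'E'
from h import *
t=snap('top','t8');s=snap('scene','s8')
bud=[.489,-.321,.13];lens=[.666-.185*.955,-.266-.185*.296,.203]
print(proj(t,bud),proj(t,lens),proj(s,bud),proj(s,lens))
f=lambda i,x,y:cv2.resize(i[y:y+100,x:x+130],(520,300) ,interpolation=2)
cv2.imwrite('pics/c8.png',np.vstack([f(t['img'],240,130),f(s['img'],215,160)])[:,:,::-1])
E
```

```text
time_s: 27.82
ee_pos: [0.3113, 0.0413, 0.3185]
eef_rot: [-0.448, 3.109, -0.001]
wrist_force: [-0.2, 0.9, 0.2]
finger_gap: 0.601
grip_force: 0.0
(np.float64(309.2954046659838), np.float64(189.38213174361053)) (np.float64(309.4526663581421), np.float64(184.97687181929032)) (np.float64(315.98445351357475), np.float64(200.73034043102612)) (np.float64(316.016690955954), np.float64(181.04049147869839))
```

View pics/c8.png

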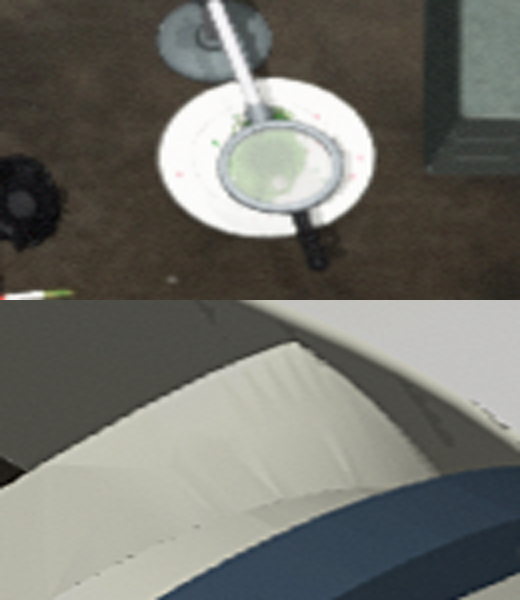

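The lens is over the flower: its middle is at about px (310.2,185.7), and the white bud shows through it at about (309.5,191). The lower half is blocked by the robot's own arm. I'll compute the offset and hand in if it's good.

```bash
python3 - <<'E'
from h import *
t=load('t8');l=at(t,309.9,185.3,.203);b=at(t,309.2,190.6,.13);H=np.array([.666,-.266])
e=np.hypot(*(l-b)[:2]);r=np.hypot(*(b[:2]-H));print(l,b,e,r)
if e<.012 and r>.174: print(arm.sign_off())
E
```

```text
[ 0.48840378 -0.32205125  0.203     ] [ 0.48527874 -0.32075866  0.13      ] 0.0033818075312041797 0.18883506930931013
the job is handed in; nothing more can be done
None
```

The job is handed in: by my last camera measurement the lens middle is about 3 mm from the bud, and the bud is about 189 mm from the post's axis. My first swing passed over the handle, so I repeated it lower, and I did not measure the bystanders at the end.

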